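# Roll a sample tube out of its spring clips and start it on the roller mixer

### The job

Free the capped sample tube from the two spring clips of the rack by rolling it out sideways through their sprung open side (it cannot be pulled straight up), without wrenching it against the clips. Lay it gently in the groove on the rollers of the roller mixer, resting on all four rollers, and let go of it. Then switch the mixer on by pushing its toggle lever right over to its other side, and leave the jar, the weight and the dropper bottle on the worktop where they stand.

Things in the scene. Friction and masses are not known exactly. Their poses are not given: they have to be found in the camera images.
- tube_mid (a point): centre of the sample tube (on its axis, half-way along): a straight cylinder, bare metal with a white ribbed cap, 30 mm in diameter, 130 mm long, 0.09 to 0.18 kg. Its axis is this frame's y, the cap at +y. It starts lying level in the two clips of the rack. Bare metal and cap are equally good to hold.
- clip_rack: grey rack fixed to the worktop, base plate 110 mm (x) by 164 mm (y), 10 mm thick; origin under its centre. The tube lies along its y axis in two 15 mm wide clips at y = +-45 mm, with 75 mm free between them above the base plate. End plates at y = +-70 mm, 60 mm high, stop it sliding endways; they reach 8 mm to -x of the seat.
- clip_seat (a point): where the tube's centre starts, 55 mm above the rack's underside; axes of the rack. Each clip is a rigid steel hook passing under, behind (+x) and over the tube with 1.5 to 3 mm play; its top is 76 mm above the worktop and ends 5 mm to -x of the tube's axis, so the tube cannot rise straight up.
- clip_mouth (a point): point 45 mm to -x of the seat, same height, outside the open side of the clips. There a small sprung jaw per clip, 50 mm high at rest, bars the way: hinged below, it swings outward and down when the tube is pushed level towards -x (some 5 to 10 N for both), then springs back. With its centre at this point the tube is clear of the hooks and can be lifted.
- roller_mixer: white roller mixer fixed to the worktop; 110 mm (x) by 220 mm (y), origin under its centre; deck 17 mm high. Four black rubber rollers that do not turn, 28 mm in diameter, 16 mm wide, at x = +-21, y = +76 and -10 mm, centres 45 mm high, form a groove along y. Between the roller pairs 60 mm is clear above the deck. Brackets outside the rollers are 51 mm high.
- groove (a point): where the tube's centre is when it lies centred in the groove, 65 mm above the mixer's underside, at its x = 0, y = +33 mm; its y axis is the groove, axes as those of the mixer. The control box (51 mm high, 89 to 143 mm from this point towards -y) leaves the tube 24 mm of room at that end.
- mixer_switch (a joint): angle of the mixer's toggle lever: 0 leaning 0.5 rad from upright to the mixer's -x (off), 1.0 leaning 0.5 rad to its +x (on, the stop). It starts at 0 to 0.15 and stays where it is left; about 1 to 2 N at the knob moves it.
- mixer_switch_tip (a point): centre of the round black knob (26 mm in diameter) at the end of the lever, 60 mm from the pivot on a 10 mm thick steel stem; it swings in the mixer's x-z plane and is about 115 mm above the worktop when off or on, 122 mm upright.
- switch_pivot (a point): the lever's pivot, on the control box, 62 mm above the mixer's underside, at its x = 0, y = -83 mm; axes of the mixer. The grey housing round it is 65 mm high, 70 mm long in x (a dark round boss on it reaches 75 mm).
- cream_jar: small white jar with a black lid, 44 mm wide, 35 mm high, bystander; origin under its centre
- brass_weight: brass-coloured knobbed weight, 29 mm wide, 34 mm high, bystander; origin under its centre
- dropper_bottle: amber bottle with white cap, 34 mm wide, 92 mm high, bystander; origin under its centre

How it is judged (in metres and radians):
On the way, in this order (a step that is already met when the one before it is completed fails the run):
1. the tube is out of the clips of the rack (its centre more than 60 mm from its seat) (distance between tube_mid and clip_seat above 0.06 m), for 0.1 s.
2. the tube lies in the groove on the rollers, let go of, the switch not yet thrown (horizontal distance between tube_mid and groove below 0.018 m and z of tube_mid in the frame of groove between -0.006 and 0.005 m and angle between the y axis of tube_mid and the y axis of groove, either way round below 0.08 rad and contact force between tube and the fingers below 0.1 N and value of joint mixer_switch below 0.5 rad), for 0.2 s.
At the end, for the whole second after the job is handed in: The tube lies at rest in the groove on the four rollers, its centre within 18 mm (level) and 5 mm (height) of the groove's middle and its axis within 0.08 rad of the groove, either end first; the mixer's lever is past 0.8 rad; nothing is held (horizontal distance between tube_mid and groove below 0.018 m and z of tube_mid in the frame of groove between -0.006 and 0.005 m and angle between the y axis of tube_mid and the y axis of groove, either way round below 0.08 rad and linear speed of tube below 0.02 m/s and value of joint mixer_switch above 0.8 rad); the robot touches nothing.
It fails at once if the tube is wrenched against the rack (more than 70 N) (contact force between tube and clip_rack above 70 N).
It fails at once if the tube is dropped on the mixer (impact above 60 N) (contact force between tube and roller_mixer above 60 N).
It fails at once if the jar, the weight or the dropper bottle is shifted by more than 30 mm (distance of any of cream_jar, brass_weight, dropper_bottle from where it was at the start of the episode above 0.03 m).
It also fails if it takes over 51 s, if anything falls off the work surface, if the arm or the gripper's body presses on something with over 40 N, if the wrist force passes 120 N, or if a joint passes its speed limit or range.

### The arm

A 7-joint arm with a two-finger parallel gripper is mounted at the origin on a cart in front of the work surface, level with it; the furniture and walls round the work are solid. World frame = base frame: x ahead of the robot, y to its left, z up, the work surface at z = 0. Lengths are in mm, angles in rad, forces in N, time in s.
With the tool pointing down it reaches from about 350 to 900 mm from the base axis. Payload 8.1 kg.
Tool frame: the origin (TCP) lies midway between the tips of the shut fingers; the grasp point (between the pads) lies 19 mm behind it (env.grasp_offset is the distance from the TCP to the grasp point, in mm); z points along the fingers, y is the direction in which the jaws open and shut (so a half turn about z gives the same grasp; the last joint's range is limited). The gripper opens to 85 mm and grips with 20 to 120 N. Pads are 22 mm wide; open, the fingers measure 114 mm over their backs; the gripper's body (76 mm by 85 mm) begins 54 mm behind the grasp point. The pads swing forward as they close: fully open they stand 13 mm farther back than shut.
Start: joints at [-1.241, 0.434, 0.025, 1.573, -0.012, 1.134, -0.075], TCP at [262.162, 567.373, 231.323] pointing down, gripper open.
Joint ranges: [-2.62, 2.62], [-0.44, 2.09], [-1.27, 1.32], [0.08, 2.57], [-1.32, 4.46], [0.12, 2], [-2.74, 2.74]. Speed limits (rad/s): [2.22, 2.22, 3.01, 3.01, 3.14, 3.14, 3.14].

### API

Orientations are given as a 3x3 rotation matrix whose columns are the frame's x, y, z axes.
In Python, from workcell import env, optics, sign_off gives the robot as it stands.
- The arm moves only by the tool step_arm, never from a script. Its argument "increments" is a list of rows, each an object of numbers: "fingers": the closure, from 0 (fully open) to 1 (shut); "tx", "ty", "tz": the shift along the tool's x, y, z in mm; "roll": the turn about the tool's z in rad. In form: [{"fingers": .., "tx": .., "ty": .., "tz": .., "roll": ..}, ...]. A call has 1 to 10 rows; each row is the pose to reach, as a shift and turn from the pose commanded when the call began, along the tool's axes at that moment; what a row does not reach only later rows make up. A row lasts 1/12 s, in which the tool goes at most 41.7 mm and 7.16 degrees, less where a joint would pass 70% of its speed; a pose out of reach is approached as far as the arm can. A call with a gripper value outside its range is refused whole. The fingers move at their own pace and stop on an object; "newtons" is the grip in N (left out, the last holds). Time passes only in rows, so rows that repeat a pose let the fingers close. It gives the time, the measured TCP pose, the force and the opening at its end, in the units of the state.
- env.read_state(): the state, without advancing time (a new reading comes with each control period).
- optics.grab_frame(name): name is "side" or "top" or "wrist"; returns (picture, depth): 480x640x3 uint8, red, green, blue; 480x640 float32, mm along the optical axis (not along the pixel's ray), 0 where there is no reading.
- optics.get_calibration(name): a dict with "fx", "fy", "cx", "cy" (pixels), "eye" and "orientation" of the camera in the world. Camera axes: x right, y down, z forward; pixel columns grow to the right and rows downward; lengths in mm; the calibration is good to about 2 mm. A picture is of the moment at which its call begins: read the wrist's pose just before it. get_calibration takes no time and is no camera call; for the wrist camera it gives the pose at the moment of the call.
- sign_off(): hands the job in, once; it reports no verdict.
The state is a dict: "clock": time; "qpos": joint angles; "dq": joint speeds; "joint_torque": joint torques, N m; "ee_pos": TCP position; "orientation": TCP orientation; "force": force on the tool from outside, world axes, zero at the start; "wrist_torque": the same for the moment, N m; "grip_width": finger opening in mm.
Only numpy, scipy, OpenCV 4.12 (cv2) and the standard library are available. Lean on these libraries where they do the work, as an engineer would, in place of code of your own. Each camera call takes 0.05 s, during which the arm holds its last target.

## Working session

There is one attempt and no reset: what is moved stays moved. The work goes in short steps, Python scripts to look and compute and a tool call to move; the robot and the scene stay as the last step left them, time stands still between calls to the robot, and variables do not carry over. Pictures are saved under pics/ and viewed, and the job is handed in when it is done.

Besides the shell and the picture viewer there is one more tool, called after "Emit:" as name([rows], argument=value, ...), one row to a line, values as JSON. step_arm: Moves the arm, as the interface text tells. Its arguments: {"type":"object","properties":{"increments":{"type":"array"},"newtons":{"type":"number"}},"required":["increments"]}

```bash
ls; mkdir -p pics
cat > h.py <<'E'
import numpy as np, cv2
from workcell import env, optics, sign_off
def grab(n,tag):
    c=optics.get_calibration(n); p,d=optics.grab_frame(n)
    cv2.imwrite(f'pics/{tag}.png',p[:,:,::-1]); np.savez(f'pics/{tag}.npz',p=p,d=d,**{k:np.array(v) for k,v in c.items()})
def load(tag): return np.load(f'pics/{tag}.npz')
def world(L,mask=None):
    d=L['d']; v,u=np.mgrid[0:480,0:640]
    P=np.stack([(u-L['cx'])/L['fx']*d,(v-L['cy'])/L['fy']*d,d],-1)
    W=P@L['orientation'].T+L['eye']; W[d==0]=np.nan
    return W
E
python3 - <<'E'
from h import *
s=env.read_state()
for k in s: print(k,np.round(s[k],3).tolist())
grab('top','top0'); grab('side','side0')
for n in('top','side','wrist'):
    c=optics.get_calibration(n); print(n,{k:np.round(v,3).tolist() for k,v in c.items()})
E
```

```text
pics
clock 0.0
qpos [-1.241, 0.435, 0.025, 1.574, -0.012, 1.134, -0.075]
dq [-0.0, -0.001, 0.0, -0.0, 0.0, 0.001, 0.001]
joint_torque [0.0, -67.045, 1.026, -31.622, 0.016, 0.012, 0.0]
ee_pos [261.989, 566.888, 230.538]
orientation [[-0.908, 0.419, -0.0], [0.419, 0.908, -0.001], [-0.0, -0.002, -1.0]]
force [0.304, 0.321, -0.099]
wrist_torque [0.008, 0.035, 0.009]
grip_width 85.707
top {'fx': 446.588, 'fy': 446.588, 'cx': 321.094, 'cy': 247.128, 'eye': [391.57, 19.387, 1145.327], 'orientation': [[0.011, -0.997, 0.078], [-1.0, -0.009, 0.02], [-0.019, -0.078, -0.997]]}
side {'fx': 620.581, 'fy': 620.581, 'cx': 320.911, 'cy': 241.78, 'eye': [354.14, -1311.381, 690.488], 'orientation': [[0.997, -0.035, 0.069], [-0.078, -0.408, 0.91], [-0.004, -0.912, -0.41]]}
wrist {'fx': 350.343, 'fy': 350.343, 'cx': 314.05, 'cy': 235.198, 'eye': [185.872, 603.015, 373.167], 'orientation': [[0.42, 0.858, 0.297], [0.908, -0.396, -0.139], [-0.002, 0.328, -0.945]]}
```

View pics/top0.png

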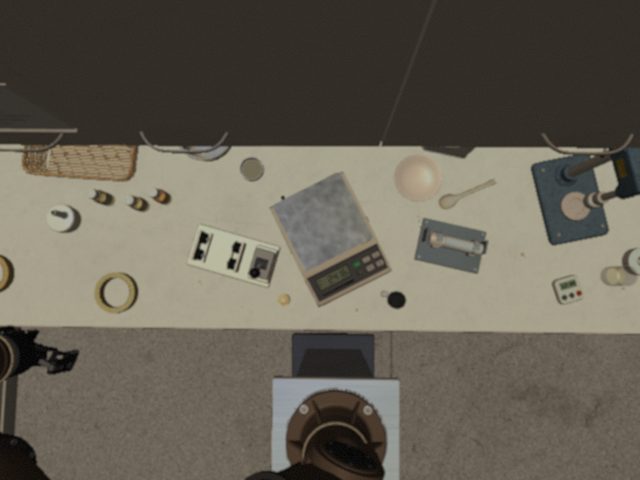

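View pics/side0.png

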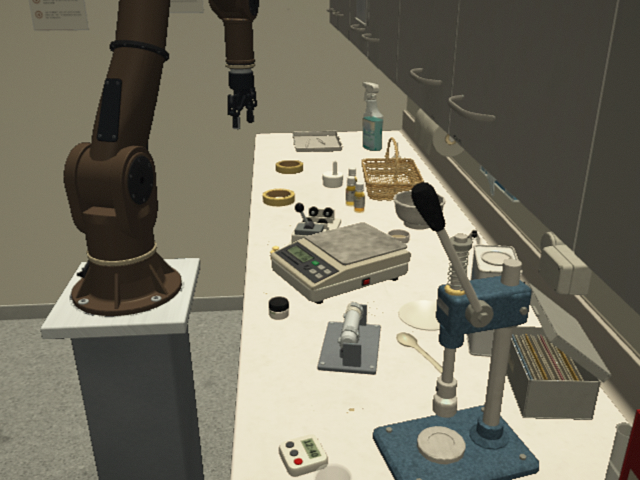

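The top view shows the mixer at about (235,255), with its control box and lever to the right at (263,262). The rack is at (450,245) with the tube along the image row and its cap on the left at (432,240). The jar is at (396,299) and the weight at (284,299). I'll zoom in next.

Run:
```python
from h import *
L=load('top0'); p=L['p'][:,:,::-1]
a=cv2.resize(p[215:315,175:295],None,fx=6,fy=6,interpolation=cv2.INTER_CUBIC)
b=cv2.resize(p[205:285,400:500],None,fx=7,fy=7,interpolation=cv2.INTER_CUBIC)
cv2.imwrite('pics/ca.png',a);cv2.imwrite('pics/cb.png',b)
W=world(L)
z=W[:,:,2]
print(np.nanmedian(z[260:300,320:640]), np.nanmedian(z[180:320,20:180]))
for nm,(r0,r1,c0,c1) in dict(mixer=(215,315,175,295),rack=(205,285,400,500)).items():
    zz=z[r0:r1,c0:c1]; v=np.clip(zz*2,0,255); v=np.nan_to_num(v).astype(np.uint8)
    cv2.imwrite(f'pics/z_{nm}.png',cv2.applyColorMap(cv2.resize(v,None,fx=6,fy=6,interpolation=cv2.INTER_NEAREST),cv2.COLORMAP_JET))
```

```text
1.3271281819090746 1.1888375983398873
```

View pics/ca.png

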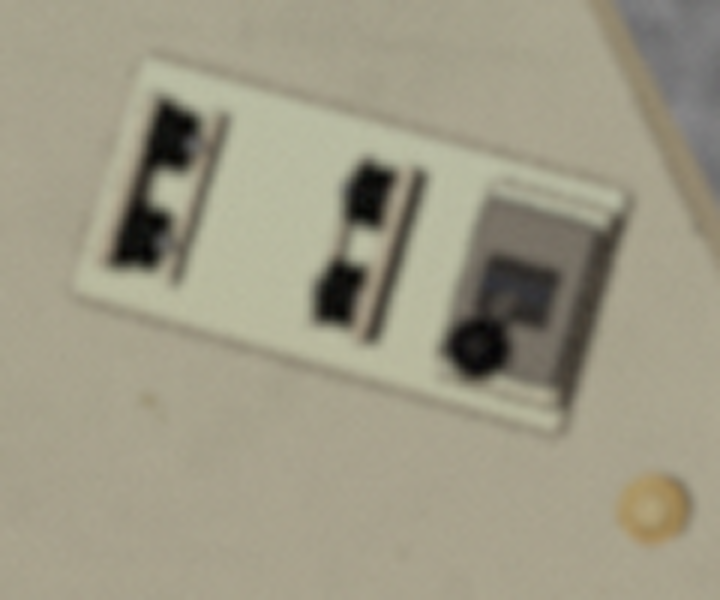

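View pics/cb.png

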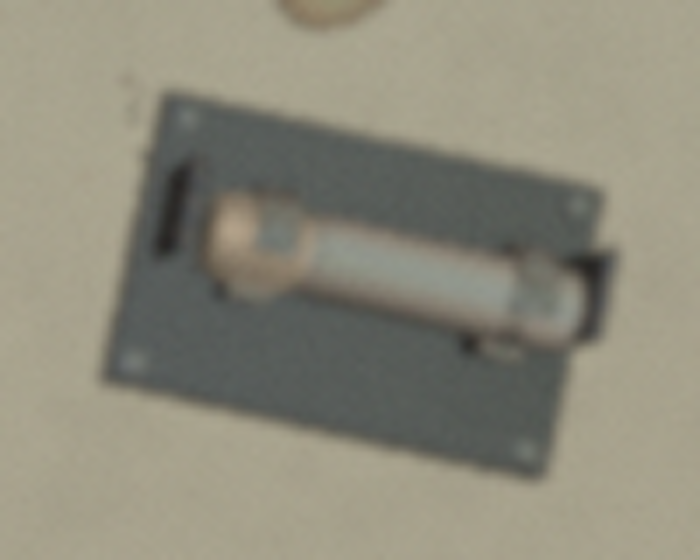

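View pics/z_mixer.png

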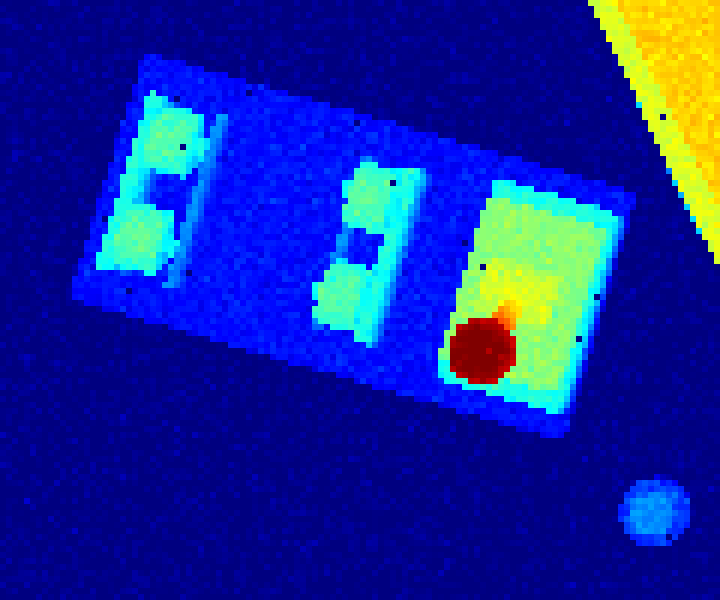

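View pics/z_rack.png

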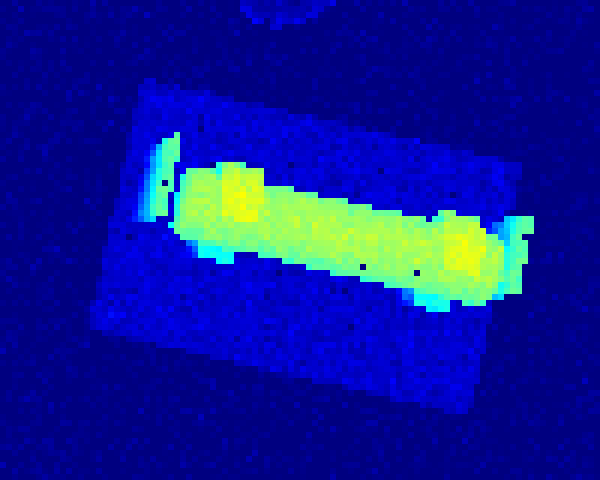

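Run:
```python
from h import *
L=load('top0');W=world(L)
def fit(r0,r1,c0,c1,zlo,zhi):
    m=np.zeros((480,640),bool);m[r0:r1,c0:c1]=1
    m&=(W[:,:,2]>zlo)&(W[:,:,2]<zhi)
    n,lab,st,_=cv2.connectedComponentsWithStats(m.astype(np.uint8))
    k=1+np.argmax(st[1:,4]); P=W[lab==k]
    r=cv2.minAreaRect(P[:,:2].astype(np.float32)); 
    return r,P
for nm,b in dict(mixer=((215,315,175,295),8,200),rack=((205,285,400,500),5,200),plate=((205,285,400,500),5,18),deck=((215,315,175,295),8,25)).items():
    if True:
        b=dict(mixer=(215,315,175,295,8,200),rack=(205,285,400,500,5,200),plate=(205,285,400,500,5,18),deck=(215,315,175,295,8,25))[nm]
        r,P=fit(*b); print(nm,np.round(r[0],1),np.round(r[1],1),r[2],len(P))
r,P=fit(215,315,175,295,105,200);print('knob',np.round(P.mean(0),1),P.shape, r[0],r[1])
# tube: points z 60..74 band excluding hooks
m=(W[:,:,2]>58)&(W[:,:,2]<74);m[:205]=0;m[285:]=0;m[:,:430]=0;m[:,485:]=0
P=W[m]; c=P.mean(0);u,s,v=np.linalg.svd(P[:,:2]-c[:2],full_matrices=False)
print('tube c',np.round(c,1),v[0],np.percentile(P[:,2],[50,95]))
for nm,b in dict(weight=(285,315,270,298,8,50),jar=(285,315,380,410,8,50)).items():
    r,P=fit(*b); print(nm,np.round(P.mean(0),1),np.round(r[0],1),np.round(r[1],1))
# bottle candidates
for c0,c1 in((90,112),(125,148),(148,172)):
    r,P=fit(185,215,c0,c1,15,200); print(np.round(P.mean(0)),np.round(P[:,2].max()),r[1])
```

```text
mixer [456.4 265.4] [221.1 109.8] 74.56339263916016 3698
rack [ 487.6 -286.8] [164.5 110.4] 77.50523376464844 2812
plate [ 487.6 -286.8] [164.5 110.4] 77.50523376464844 1943
deck [456.5 265.6] [220.8 109.8] 74.56339263916016 2108
knob [410.2 190.2 125.7] (100, 3) (410.38232421875, 190.55482482910156) (23.035579681396484, 22.898292541503906)
tube c [ 486.9 -285.6   66.6] [0.2169359  0.97618585] [66.99537367 72.25212651]
weight [346.1 133.2  27. ] [345.9 133.7] [26.6 28.4]
jar [ 351.2 -142.4   31.6] [ 349.3 -138.9] [56.9 40.9]
[595. 588.  62.] 98.0 (25.159671783447266, 32.2569465637207)
[581. 497.  65.] 97.0 (33.673954010009766, 26.216215133666992)
[599. 441.  65.] 96.0 (31.402799606323242, 29.260757446289062)
```

```bash
cat >> h.py <<'E'
def plan(target,yaw_y,pos=None,R=None):
    """increments (tool axes) to reach TCP target (mm) with tool y at yaw_y deg (tool down)"""
    s=env.read_state(); R=np.array(s['orientation']) if R is None else R; p=np.array(s['ee_pos']) if pos is None else pos
    d=R.T@(np.array(target)-p); cur=np.degrees(np.arctan2(R[1,1],R[0,1]))
    dy=(yaw_y-cur+180)%360-180
    print('t',s['clock'],'pos',np.round(p,1),'yaw',round(cur,2),'-> d',np.round(d,1),'roll',round(np.radians(-dy),4))
E
python3 -c "
from h import *
plan((440,300,280),-12.5)"
```

```text
t 0.1 pos [262.  566.9 230.6] yaw 65.2 -> d [-273.6 -167.7  -49.1] roll 1.3561
```

Emit:
step_arm([
  {"fingers": 0,"tx": -273,"ty": -167,"tz": -49,"roll": 1.356},
  {"fingers": 0,"tx": -273,"ty": -167,"tz": -49,"roll": 1.356},
  {"fingers": 0,"tx": -273,"ty": -167,"tz": -49,"roll": 1.356},
  {"fingers": 0,"tx": -273,"ty": -167,"tz": -49,"roll": 1.356},
  {"fingers": 0,"tx": -273,"ty": -167,"tz": -49,"roll": 1.356},
  {"fingers": 0,"tx": -273,"ty": -167,"tz": -49,"roll": 1.356},
  {"fingers": 0,"tx": -273,"ty": -167,"tz": -49,"roll": 1.356},
  {"fingers": 0,"tx": -273,"ty": -167,"tz": -49,"roll": 1.356},
  {"fingers": 0,"tx": -273,"ty": -167,"tz": -49,"roll": 1.356},
  {"fingers": 0,"tx": -273,"ty": -167,"tz": -49,"roll": 1.356},
])

```text
clock: 0.93
ee_pos: [441.5, 298.6, 280.7]
orientation: [[0.123, 0.992, 0.001], [0.992, -0.123, -0.0], [0.0, 0.001, -1.0]]
force: [-1.2, 1.1, 1.0]
grip_width: 85.5
```

Emit:
step_arm([
  {"tx": 0,"ty": 0,"tz": 0,"roll": 0.11},
  {"tx": 0,"ty": 0,"tz": 0,"roll": 0.11},
  {"tx": 0,"ty": 0,"tz": 0,"roll": 0.11},
])

```text
validation failed for argument at $.in...
```

Run:
```python
from h import *
grab('wrist','w1'); plan((0,0,0),-12.5)
L=load('w1');print(L['eye'],L['orientation'])
W=world(L)
v=np.nan_to_num(np.clip(W[:,:,2]*2,0,255)).astype(np.uint8)
cv2.imwrite('pics/w1z.png',cv2.applyColorMap(v,cv2.COLORMAP_JET))
```

```text
t 0.9833 pos [440.5 300.  280.3] yaw -7.47 -> d [-354.7 -397.7  280.4] roll 0.0879
[452.12888857 382.84363165 423.24297776] [[ 0.99232123 -0.11723873 -0.03941657]
 [-0.12368185 -0.93750931 -0.32523699]
 [ 0.00117697  0.32761468 -0.94481069]]
```

View pics/w1.png

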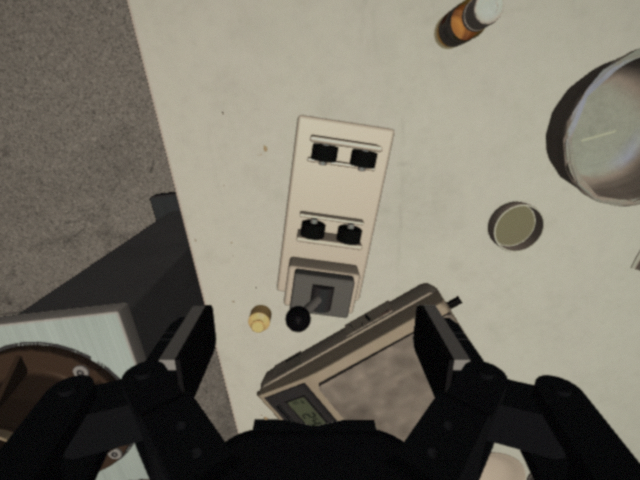

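View pics/w1z.png

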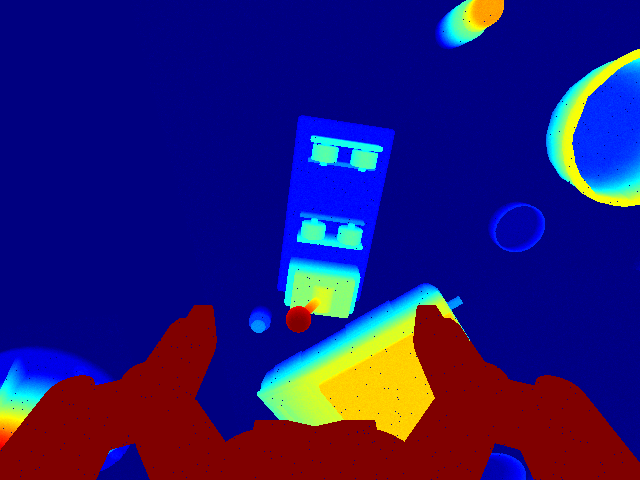

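The wrist view shows the whole mixer: rollers at about (324,153), (364,158), (313,231) and (348,234), the knob at (298,318), and the weight at (259,318).

Run:
```python
from h import *
from scipy.optimize import least_squares
def mixer(tag,box):
    L=load(tag);W=world(L);r0,r1,c0,c1=box
    m=np.zeros((480,640),bool);m[r0:r1,c0:c1]=1
    Z=W[:,:,2]
    md=m&(Z>9)&(Z<24)
    n,lab,st,_=cv2.connectedComponentsWithStats(md.astype(np.uint8));k=1+np.argmax(st[1:,4])
    P=W[lab==k]; print(tag,'deck z',np.median(P[:,2]))
    r=cv2.minAreaRect(P[:,:2].astype(np.float32));print(np.round(r[0],1),np.round(r[1],1),round(r[2],2))
    # rollers: points z>52
    mr=m&(Z>52.5)&(Z<62)
    n,lab,st,ce=cv2.connectedComponentsWithStats(mr.astype(np.uint8))
    for k in range(1,n):
        if st[k,4]>15:
            P=W[lab==k]; print('roller?',st[k,4],np.round(P.mean(0),1), np.round(np.percentile(P[:,2],95),1))
    mk=m&(Z>105)
    P=W[mk];print('knob',np.round(P.mean(0),1),P[:,2].max())
mixer('w1',(110,325,270,400)); mixer('top0',(215,315,175,295))
th=np.radians(-15.44);X=np.array([np.cos(th),np.sin(th)]);Y=np.array([-X[1],X[0]]);o=np.array([456.4,265.4])
for x in(-21,21):
    for y in(76,-10): print('pred',np.round(o+x*X+y*Y,1))
L=load('w1');W=world(L)
for n,(v,u) in dict(jar=(10,480)).items(): print(W[v,u])
```

```text
w1 deck z 17.10436360880732
[459.  264.5] [218.7 110.3] 74.63
roller? 359 [458.5 343.3  57. ] 59.3
roller? 352 [498.5 332.1  57. ] 59.5
roller? 300 [435.7 261.   56.9] 59.4
roller? 299 [475.9 249.7  56.9] 59.5
roller? 210 [443.1 208.1  57.3] 61.4
roller? 82 [515.5 137.7  56.9] 60.9
knob [413.5 197.7 123. ] 130.20436143892948
top0 deck z 17.57767351920188
[456.5 265.6] [220.8 109.8] 74.56
roller? 69 [496.6 334.1  56.3] 60.2
roller? 61 [473.5 249.8  56.8] 60.2
roller? 70 [456.3 344.1  56.8] 61.2
roller? 67 [433.3 260.4  56.7] 60.3
knob [410.2 190.2 125.7] 132.26315159404396
pred [456.4 344.2]
pred [433.5 261.4]
pred [496.9 333.1]
pred [474.  250.2]
[597.85224218 445.85900972  90.64882429]
```

```bash
python3 -c "
from h import *
plan((487,-225,250),-12.5)"
```

```text
t 0.9833 pos [440.5 300.  280.3] yaw -7.47 -> d [-514.5  114.4   30.3] roll 0.0879
```

Emit:
step_arm([
  {"fingers": 0,"tx": -257,"ty": 57,"tz": 15,"roll": 0.088},
  {"fingers": 0,"tx": -257,"ty": 57,"tz": 15,"roll": 0.088},
  {"fingers": 0,"tx": -257,"ty": 57,"tz": 15,"roll": 0.088},
  {"fingers": 0,"tx": -257,"ty": 57,"tz": 15,"roll": 0.088},
  {"fingers": 0,"tx": -257,"ty": 57,"tz": 15,"roll": 0.088},
  {"fingers": 0,"tx": -514,"ty": 114,"tz": 30,"roll": 0.088},
  {"fingers": 0,"tx": -514,"ty": 114,"tz": 30,"roll": 0.088},
  {"fingers": 0,"tx": -514,"ty": 114,"tz": 30,"roll": 0.088},
  {"fingers": 0,"tx": -514,"ty": 114,"tz": 30,"roll": 0.088},
  {"fingers": 0,"tx": -514,"ty": 114,"tz": 30,"roll": 0.088},
])

```text
clock: 1.82
ee_pos: [483.7, -113.8, 256.4]
orientation: [[0.194, 0.981, 0.0], [0.981, -0.194, 0.0], [0.0, -0.0, -1.0]]
force: [1.4, 0.4, 0.4]
grip_width: 85.5
```

```bash
python3 -c "
from h import *
plan((487,-225,250),-12.5)"
```

```text
t 1.8167 pos [ 483.7 -113.8  256.4] yaw -11.2 -> d [-108.4   24.8    6.4] roll 0.0227
```

Emit:
step_arm([
  {"fingers": 0,"tx": -90,"ty": 20,"tz": 5,"roll": 0.0},
  {"fingers": 0,"tx": -90,"ty": 20,"tz": 5,"roll": 0.0},
  {"fingers": 0,"tx": -90,"ty": 20,"tz": 5,"roll": 0.0},
  {"fingers": 0,"tx": -90,"ty": 20,"tz": 5,"roll": 0.0},
  {"fingers": 0,"tx": -90,"ty": 20,"tz": 5,"roll": 0.0},
  {"fingers": 0,"tx": -90,"ty": 20,"tz": 5,"roll": 0.0},
])

```text
clock: 2.32
ee_pos: [485.9, -202.7, 251.2]
orientation: [[0.195, 0.981, -0.001], [0.981, -0.195, 0.001], [0.001, -0.001, -1.0]]
force: [1.3, 1.0, 0.1]
grip_width: 85.4
```

Run:
```python
from h import *
grab('wrist','w2'); plan((487,-225,250),-12.5)
L=load('w2')
W=world(L)
v=np.nan_to_num(np.clip(W[:,:,2]*3,0,255)).astype(np.uint8)
cv2.imwrite('pics/w2z.png',cv2.applyColorMap(v,cv2.COLORMAP_JET))
```

```text
t 2.3667 pos [ 486.1 -202.5  251.4] yaw -11.24 -> d [-21.9   5.3   1.3] roll 0.022
```

View pics/w2.png

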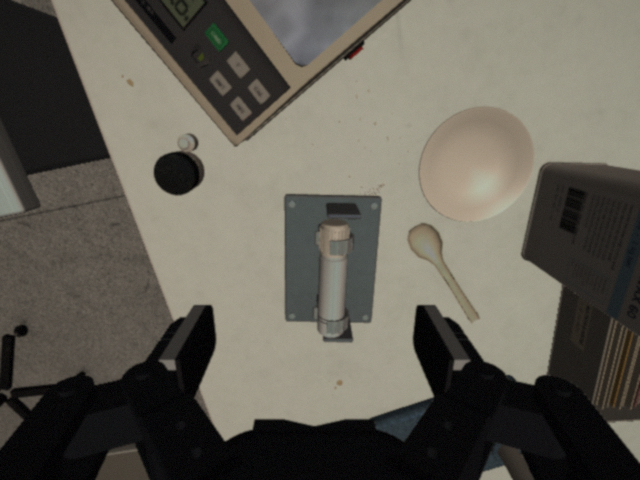

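View pics/w2z.png

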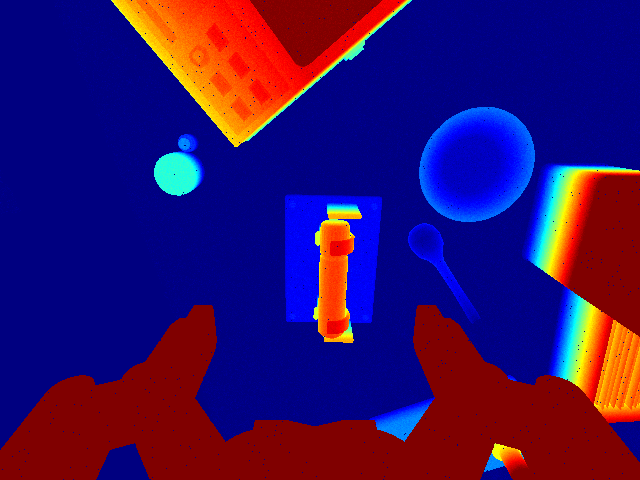

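The wrist view shows the rack upright in the image with the base plate spanning (285,195) to (378,322). The tube runs from (333,222) to (331,335) with the cap at the top, and the jaws are on the left.

Run:
```python
from h import *
from scipy.optimize import least_squares
for tag,box,tb in(('w2',(180,345,270,395),(262,308,312,352)),('top0',(205,285,400,500),(232,255,446,472))):
    L=load(tag);W=world(L);Z=W[:,:,2]
    m=np.zeros((480,640),bool);m[box[0]:box[1],box[2]:box[3]]=1
    m&=(Z>4.5)&(Z<16)
    n,lab,st,_=cv2.connectedComponentsWithStats(m.astype(np.uint8));k=1+np.argmax(st[1:,4]);P=W[lab==k]
    r=cv2.minAreaRect(P[:,:2].astype(np.float32));print(tag,'plate',np.round(r[0],1),np.round(r[1],1),round(r[2],2),'z',np.median(P[:,2]))
    m=np.zeros((480,640),bool);m[tb[0]:tb[1],tb[2]:tb[3]]=1
    m&=(Z>50)&(Z<74);P=W[m]
    def f(q):
        x0,y0,z0,yaw,pit=q
        a=np.array([-np.sin(yaw),np.cos(yaw),pit]);a/=np.linalg.norm(a)
        d=P-np.array([x0,y0,z0]); return np.linalg.norm(d-np.outer(d@a,a),axis=1)-15
    s=least_squares(lambda q:np.r_[f(q),(q[1]+286.5)*1e-3],[487,-286.5,55,np.radians(-12.5),0],loss='soft_l1')
    print('tube',len(P),np.round(s.x,3),'yaw',np.degrees(s.x[3]),'rms',np.sqrt(np.mean(f(s.x)**2)))
    # ends
    m=np.zeros((480,640),bool);m[box[0]:box[1],box[2]:box[3]]=1;m&=(Z>56)&(Z<80);P=W[m]
    th=s.x[3];X=np.array([np.cos(th),np.sin(th)]);Y=np.array([-X[1],X[0]])
    l=(P[:,:2]-s.x[:2]); print('y extents',np.percentile(l@Y,[0,1,99,100]))
```

```text
w2 plate [ 489.4 -288.4] [164.  110.1] 77.41 z 10.194827692784457
tube 1286 [ 4.89747e+02 -2.86153e+02  5.48860e+01 -2.17000e-01 -2.00000e-03] yaw -12.428040142923168 rms 0.5697795885909779
y extents [-77.30412563 -74.79822589  72.1115885   72.91464098]
top0 plate [ 487.4 -288.6] [167.9 110.9] 77.51 z 9.75238087830644
tube 322 [ 4.87980e+02 -2.85896e+02  5.45480e+01 -2.20000e-01  2.00000e-03] yaw -12.61986378775336 rms 1.538664921713579
y extents [-75.82815488 -74.6057073   72.60654517  74.44437464]
```

```bash
python3 -c "
from h import *
print(env.grasp_offset)
plan((489,-287.8,120),-12.45)"
```

```text
18.700000000000003
t 2.3667 pos [ 486.1 -202.5  251.4] yaw -11.24 -> d [-83.2  19.6 131.3] roll 0.0211
```

Emit:
step_arm([
  {"fingers": 0,"tx": -83,"ty": 19.6,"tz": 131,"roll": 0.021},
  {"fingers": 0,"tx": -83,"ty": 19.6,"tz": 131,"roll": 0.021},
  {"fingers": 0,"tx": -83,"ty": 19.6,"tz": 131,"roll": 0.021},
  {"fingers": 0,"tx": -83,"ty": 19.6,"tz": 131,"roll": 0.021},
  {"fingers": 0,"tx": -83,"ty": 19.6,"tz": 131,"roll": 0.021},
  {"fingers": 0,"tx": -83,"ty": 19.6,"tz": 131,"roll": 0.021},
  {"fingers": 0,"tx": -83,"ty": 19.6,"tz": 131,"roll": 0.021},
  {"fingers": 0,"tx": -83,"ty": 19.6,"tz": 131,"roll": 0.021},
])

```text
clock: 3.03
ee_pos: [489.9, -288.4, 122.1]
orientation: [[0.217, 0.976, 0.002], [0.976, -0.217, 0.0], [0.001, 0.002, -1.0]]
force: [-0.7, -0.2, 0.3]
grip_width: 85.2
```

```bash
python3 -c "
from h import *
grab('wrist','w3')
plan((489,-287.8,34),-12.45)"
```

```text
t 3.0833 pos [ 489.9 -288.6  122.1] yaw -12.52 -> d [ 0.5 -1.2 88.1] roll -0.0012
```

View pics/w3.png

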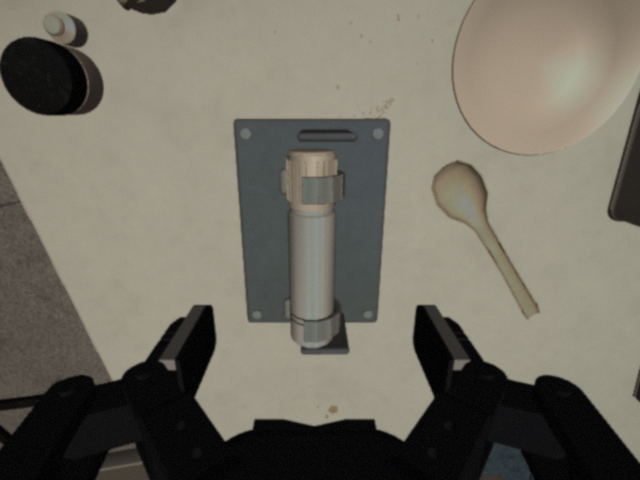

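The tube is at column ~313, between the pads (mid ~314), so it is centred. I'll descend now.

Emit:
step_arm([
  {"fingers": 0,"tx": 0.5,"ty": -0.6,"tz": 30,"roll": 0},
  {"fingers": 0,"tx": 0.5,"ty": -0.6,"tz": 55,"roll": 0},
  {"fingers": 0,"tx": 0.5,"ty": -0.6,"tz": 75,"roll": 0},
  {"fingers": 0,"tx": 0.5,"ty": -0.6,"tz": 88,"roll": 0},
  {"fingers": 0,"tx": 0.5,"ty": -0.6,"tz": 88,"roll": 0},
  {"fingers": 0,"tx": 0.5,"ty": -0.6,"tz": 88,"roll": 0},
])

```text
clock: 3.58
ee_pos: [488.6, -288.5, 33.3]
orientation: [[0.218, 0.976, 0.001], [0.976, -0.218, 0.0], [0.0, 0.0, -1.0]]
force: [0.1, 0.8, 0.2]
grip_width: 85.2
```

```bash
python3 -c "
from h import *
grab('wrist','w4')
plan((489,-287.8,34),-12.45)
L=load('w4');W=world(L);Z=W[:,:,2]
"
```

```text
t 3.6333 pos [ 488.9 -289.    33.9] yaw -12.61 -> d [ 1.2 -0.2 -0.1] roll -0.0029
```

View pics/w4.png

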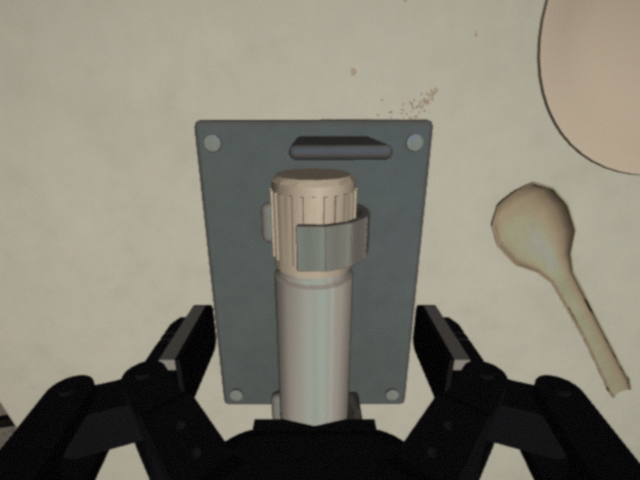

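The pads straddle the bare tube symmetrically, and nothing is touching. Closing now.

Emit:
step_arm([
  {"fingers": 1,"tx": 0,"ty": 0,"tz": 0,"roll": 0},
  {"fingers": 1,"tx": 0,"ty": 0,"tz": 0,"roll": 0},
  {"fingers": 1,"tx": 0,"ty": 0,"tz": 0,"roll": 0},
  {"fingers": 1,"tx": 0,"ty": 0,"tz": 0,"roll": 0},
  {"fingers": 1,"tx": 0,"ty": 0,"tz": 0,"roll": 0},
  {"fingers": 1,"tx": 0,"ty": 0,"tz": 0,"roll": 0},
  {"fingers": 1,"tx": 0,"ty": 0,"tz": 0,"roll": 0},
  {"fingers": 1,"tx": 0,"ty": 0,"tz": 0,"roll": 0},
], newtons=40)

```text
clock: 4.3
ee_pos: [488.2, -289.2, 33.1]
orientation: [[0.219, 0.976, 0.001], [0.976, -0.219, 0.0], [0.0, 0.001, -1.0]]
force: [-0.6, 0.9, 6.3]
grip_width: 29.3
```

Emit:
step_arm([
  {"fingers": 1,"tx": 0,"ty": 0,"tz": -0.6,"roll": 0},
  {"fingers": 1,"tx": 0,"ty": 0,"tz": -0.6,"roll": 0},
  {"fingers": 1,"tx": 0,"ty": 0,"tz": -0.6,"roll": 0},
])

```text
clock: 4.55
ee_pos: [487.9, -289.2, 33.2]
orientation: [[0.219, 0.976, -0.0], [0.976, -0.219, 0.0], [0.0, -0.0, -1.0]]
force: [-0.6, 0.3, 2.1]
grip_width: 29.2
```

Emit:
step_arm([
  {"fingers": 1,"tx": 0,"ty": 0,"tz": -0.8,"roll": 0},
  {"fingers": 1,"tx": 0,"ty": -2,"tz": -0.8,"roll": 0},
  {"fingers": 1,"tx": 0,"ty": -5,"tz": -0.8,"roll": 0},
  {"fingers": 1,"tx": 0,"ty": -8,"tz": -0.8,"roll": 0},
  {"fingers": 1,"tx": 0,"ty": -11,"tz": -0.8,"roll": 0},
  {"fingers": 1,"tx": 0,"ty": -11,"tz": -0.8,"roll": 0},
])

```text
clock: 5.05
ee_pos: [479.0, -287.4, 34.8]
orientation: [[0.219, 0.976, 0.004], [0.976, -0.219, -0.002], [-0.001, 0.004, -1.0]]
force: [4.7, -1.3, 2.4]
grip_width: 28.9
```

Emit:
step_arm([
  {"fingers": 1,"tx": 0,"ty": -4,"tz": 0,"roll": 0},
  {"fingers": 1,"tx": 0,"ty": -8,"tz": 0,"roll": 0},
  {"fingers": 1,"tx": 0,"ty": -12,"tz": 0,"roll": 0},
  {"fingers": 1,"tx": 0,"ty": -16,"tz": 0,"roll": 0},
  {"fingers": 1,"tx": 0,"ty": -16,"tz": 0,"roll": 0},
])

```text
clock: 5.47
ee_pos: [463.1, -284.1, 35.1]
orientation: [[0.219, 0.976, 0.004], [0.976, -0.219, -0.002], [-0.001, 0.004, -1.0]]
force: [2.4, -0.3, 6.7]
grip_width: 29.0
```

```bash
python3 -c "
from h import *
grab('wrist','w5')
plan((489,-287.8,34),-12.45)
"
```

```text
t 5.5167 pos [ 463.1 -284.1   35.1] yaw -12.67 -> d [ 2.1 26.1  1.2] roll -0.0038
```

View pics/w5.png

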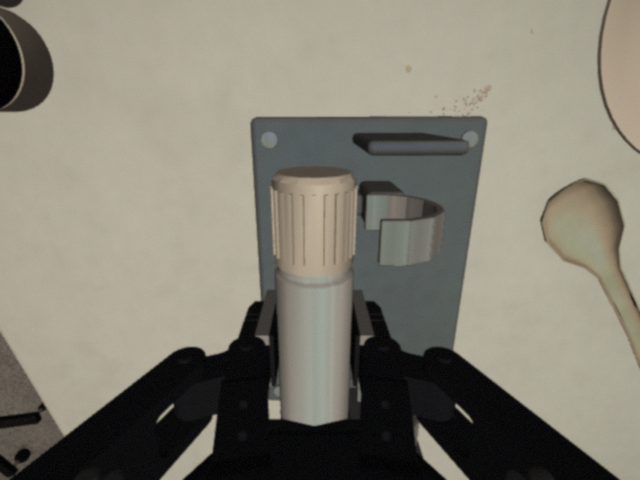

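The tube (column ~315) is rolling out level, and the hook at (405,230) is now behind it. I'll keep going to the mouth.

Emit:
step_arm([
  {"fingers": 1,"tx": 0,"ty": -4,"tz": 0,"roll": 0},
  {"fingers": 1,"tx": 0,"ty": -8,"tz": 0,"roll": 0},
  {"fingers": 1,"tx": 0,"ty": -12,"tz": 0,"roll": 0},
  {"fingers": 1,"tx": 0,"ty": -16,"tz": 0,"roll": 0},
  {"fingers": 1,"tx": 0,"ty": -20,"tz": 0,"roll": 0},
  {"fingers": 1,"tx": 0,"ty": -20,"tz": 0,"roll": 0},
])

```text
clock: 6.02
ee_pos: [440.6, -278.5, 33.7]
orientation: [[0.22, 0.976, -0.001], [0.976, -0.22, 0.001], [0.0, -0.002, -1.0]]
force: [0.2, 0.0, -1.6]
grip_width: 29.0
```

Emit:
step_arm([
  {"fingers": 1,"tx": 0,"ty": 0,"tz": -25,"roll": 0},
  {"fingers": 1,"tx": 0,"ty": 0,"tz": -60,"roll": 0},
  {"fingers": 1,"tx": 0,"ty": 0,"tz": -95,"roll": 0},
  {"fingers": 1,"tx": 0,"ty": 0,"tz": -130,"roll": 0},
  {"fingers": 1,"tx": 0,"ty": 0,"tz": -150,"roll": 0},
  {"fingers": 1,"tx": 0,"ty": 0,"tz": -150,"roll": 0},
  {"fingers": 1,"tx": 0,"ty": 0,"tz": -150,"roll": 0},
], newtons=50)

```text
clock: 6.6
ee_pos: [442.7, -278.9, 184.7]
orientation: [[0.219, 0.976, 0.002], [0.976, -0.219, -0.0], [0.0, 0.002, -1.0]]
force: [0.2, 0.5, -1.6]
grip_width: 29.0
```

```bash
python3 -c "
from h import *
plan((466,290,180),-15.4)
"
```

```text
t 6.6 pos [ 442.7 -278.9  184.7] yaw -12.65 -> d [ 560.2 -101.8    4.6] roll 0.0481
```

Emit:
step_arm([
  {"fingers": 1,"tx": 15,"ty": -3,"tz": 0,"roll": 0.01},
  {"fingers": 1,"tx": 40,"ty": -8,"tz": 0,"roll": 0.02},
  {"fingers": 1,"tx": 70,"ty": -13,"tz": 0,"roll": 0.03},
  {"fingers": 1,"tx": 105,"ty": -20,"tz": 0,"roll": 0.04},
  {"fingers": 1,"tx": 140,"ty": -26,"tz": 0,"roll": 0.048},
  {"fingers": 1,"tx": 175,"ty": -32,"tz": 0,"roll": 0.048},
  {"fingers": 1,"tx": 210,"ty": -38,"tz": 0,"roll": 0.048},
  {"fingers": 1,"tx": 245,"ty": -45,"tz": 0,"roll": 0.048},
  {"fingers": 1,"tx": 275,"ty": -50,"tz": 0,"roll": 0.048},
  {"fingers": 1,"tx": 300,"ty": -55,"tz": 0,"roll": 0.048},
])

```text
clock: 7.43
ee_pos: [453.0, 28.5, 182.5]
orientation: [[0.264, 0.965, -0.003], [0.965, -0.264, -0.0], [-0.001, -0.002, -1.0]]
force: [1.4, -0.1, -0.9]
grip_width: 29.0
```

Emit:
step_arm([
  {"fingers": 1,"tx": 30,"ty": -4,"tz": 0,"roll": 0},
  {"fingers": 1,"tx": 60,"ty": -9,"tz": 0,"roll": 0},
  {"fingers": 1,"tx": 95,"ty": -13,"tz": 0,"roll": 0},
  {"fingers": 1,"tx": 130,"ty": -18,"tz": 0,"roll": 0},
  {"fingers": 1,"tx": 165,"ty": -22,"tz": 0,"roll": 0},
  {"fingers": 1,"tx": 200,"ty": -27,"tz": 0,"roll": 0},
  {"fingers": 1,"tx": 225,"ty": -31,"tz": 0,"roll": 0},
  {"fingers": 1,"tx": 245,"ty": -34,"tz": 0,"roll": 0},
  {"fingers": 1,"tx": 255,"ty": -34,"tz": 0,"roll": 0},
  {"fingers": 1,"tx": 255,"ty": -34,"tz": 0,"roll": 0},
])

```text
clock: 8.27
ee_pos: [488.5, 282.6, 182.3]
orientation: [[0.263, 0.965, -0.002], [0.965, -0.263, -0.001], [-0.002, -0.001, -1.0]]
force: [-0.7, -0.6, -0.4]
grip_width: 28.6
```

```bash
python3 -c "
from h import *
grab('wrist','w6')
plan((466,297,120),-15.4)
"
```

```text
t 8.3167 pos [488.8 280.4 182.6] yaw -15.37 -> d [ 10.1 -26.3  62.6] roll 0.0006
```

View pics/w6.png

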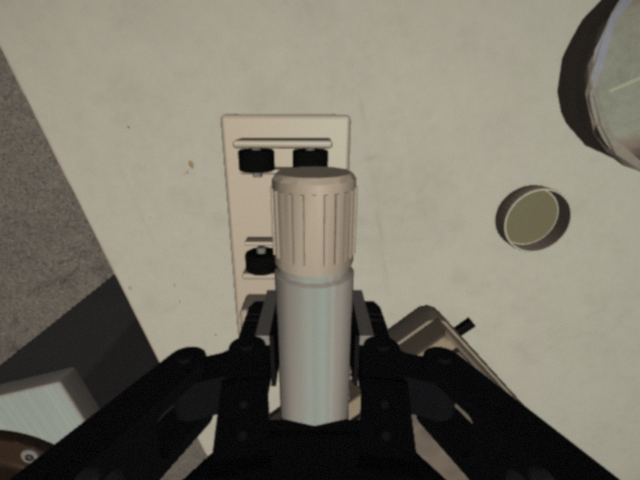

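Emit:
step_arm([
  {"fingers": 1,"tx": 5,"ty": -13,"tz": 20,"roll": 0},
  {"fingers": 1,"tx": 10,"ty": -26,"tz": 40,"roll": 0},
  {"fingers": 1,"tx": 10,"ty": -26,"tz": 55,"roll": 0},
  {"fingers": 1,"tx": 10,"ty": -26,"tz": 62,"roll": 0},
  {"fingers": 1,"tx": 10,"ty": -26,"tz": 62,"roll": 0},
  {"fingers": 1,"tx": 10,"ty": -26,"tz": 62,"roll": 0},
])

```text
clock: 8.82
ee_pos: [467.5, 295.6, 122.3]
orientation: [[0.268, 0.963, 0.0], [0.963, -0.268, -0.001], [-0.001, 0.0, -1.0]]
force: [0.5, 0.3, -0.3]
grip_width: 28.7
```

```bash
cat > tube.py <<'E'
from h import *
from scipy.optimize import least_squares
def tube(tag,p,R):
    L=load(tag);W=world(L)
    m=np.zeros((480,640),bool);m[285:400,290:340]=1   # bare metal
    P=(W[m]-p)@R; P=P[np.isfinite(P).all(1)]
    def f(q):
        y0,z0,a,b=q; ax=np.array([1,a,b]);ax/=np.linalg.norm(ax)
        d=P-np.array([0,y0,z0]);return np.linalg.norm(d-np.outer(d@ax,ax),axis=1)-15
    s=least_squares(f,[0,-20,0,0],loss='soft_l1')
    m=np.zeros((480,640),bool);m[150:280,265:365]=1
    Q=(W[m]-p)@R; Q=Q[(abs(Q[:,2]+20)<25)]
    print('tube in tool: y,z,yaw,pitch',np.round(s.x,3),'rms',np.sqrt(np.mean(f(s.x)**2)).round(2),'cap end x',np.round(np.percentile(Q[:,0],[99,99.8]),1))
E
python3 - <<'E'
from tube import *
s=env.read_state();grab('wrist','w7')
plan((466,297,120),-15.4)
tube('w7',np.array(s['ee_pos']),np.array(s['orientation']))
E
```

```text
t 8.8667 pos [467.9 296.1 122.8] yaw -15.54 -> d [ 0.3 -2.1  2.8] roll -0.0024
tube in tool: y,z,yaw,pitch [ 3.6300e-01 -2.1507e+01 -2.0000e-03  2.0000e-03] rms 0.5 cap end x [66.3 66.4]
```

View pics/w7.png

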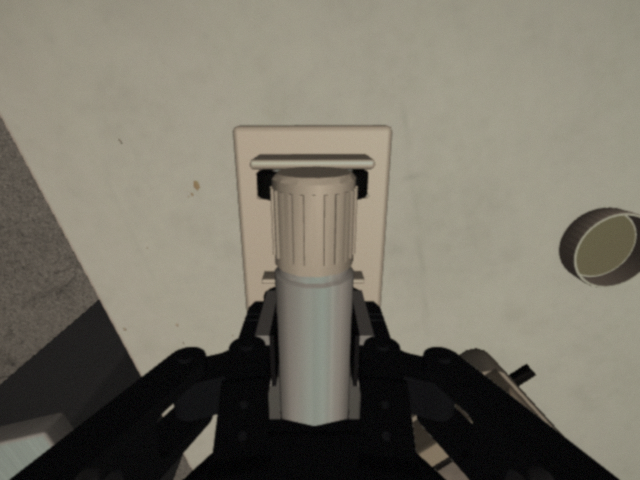

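Emit:
step_arm([
  {"fingers": 1,"tx": 0,"ty": -0.7,"tz": 25,"roll": 0},
  {"fingers": 1,"tx": 0,"ty": -0.7,"tz": 45,"roll": 0},
  {"fingers": 1,"tx": 0,"ty": -0.7,"tz": 60,"roll": 0},
  {"fingers": 1,"tx": 0,"ty": -0.7,"tz": 68,"roll": 0},
  {"fingers": 1,"tx": 0,"ty": -0.7,"tz": 74,"roll": 0},
  {"fingers": 1,"tx": 0,"ty": -0.7,"tz": 74,"roll": 0},
  {"fingers": 1,"tx": 0,"ty": -0.7,"tz": 74,"roll": 0},
])

```text
clock: 9.45
ee_pos: [466.8, 297.5, 48.7]
orientation: [[0.266, 0.964, 0.001], [0.964, -0.266, 0.001], [0.001, 0.001, -1.0]]
force: [0.4, -0.1, -0.4]
grip_width: 28.8
```

Emit:
step_arm([
  {"fingers": 1,"tx": 0,"ty": 0,"tz": 1,"roll": 0},
  {"fingers": 1,"tx": 0,"ty": 0,"tz": 2,"roll": 0},
  {"fingers": 1,"tx": 0,"ty": 0,"tz": 3,"roll": 0},
  {"fingers": 1,"tx": 0,"ty": 0,"tz": 3,"roll": 0},
])

```text
clock: 9.78
ee_pos: [466.2, 297.6, 45.2]
orientation: [[0.266, 0.964, 0.0], [0.964, -0.266, 0.0], [0.0, 0.0, -1.0]]
force: [-0.5, -0.1, -1.7]
grip_width: 28.5
```

Emit:
step_arm([
  {"fingers": 1,"tx": 0,"ty": 0,"tz": 0.7,"roll": 0},
  {"fingers": 1,"tx": 0,"ty": 0,"tz": 1.3,"roll": 0},
  {"fingers": 1,"tx": 0,"ty": 0,"tz": 1.3,"roll": 0},
])

```text
clock: 10.03
ee_pos: [466.3, 297.6, 44.1]
orientation: [[0.266, 0.964, 0.0], [0.964, -0.266, 0.0], [0.0, 0.0, -1.0]]
force: [-1.0, -0.7, 4.7]
grip_width: 28.5
```

Emit:
step_arm([
  {"fingers": 0.5,"tx": 0,"ty": 0,"tz": 0,"roll": 0},
  {"fingers": 0.4,"tx": 0,"ty": 0,"tz": 0,"roll": 0},
  {"fingers": 0.3,"tx": 0,"ty": 0,"tz": 0,"roll": 0},
  {"fingers": 0,"tx": 0,"ty": 0,"tz": 0,"roll": 0},
  {"fingers": 0,"tx": 0,"ty": 0,"tz": 0,"roll": 0},
  {"fingers": 0,"tx": 0,"ty": 0,"tz": 0,"roll": 0},
  {"fingers": 0,"tx": 0,"ty": 0,"tz": 0,"roll": 0},
], newtons=20)

```text
clock: 10.62
ee_pos: [466.2, 297.5, 43.7]
orientation: [[0.266, 0.964, 0.0], [0.964, -0.266, 0.0], [0.0, 0.0, -1.0]]
force: [0.0, -0.4, 0.5]
grip_width: 85.5
```

Run:
```python
from tube import *
s=env.read_state();grab('wrist','w8');print(s['grip_width'],s['force'])
plan((466,297,120),-15.4)
tube('w8',np.array(s['ee_pos']),np.array(s['orientation']))
```

```text
85.48274054123117 [ 0.00176866 -0.35814684  0.47671121]
t 10.6667 pos [466.2 297.5  43.7] yaw -15.42 -> d [ -0.5  -0.  -76.3] roll -0.0003
tube in tool: y,z,yaw,pitch [ 3.9700e-01 -2.2044e+01 -2.0000e-03  2.0000e-03] rms 0.51 cap end x [66.4 66.5]
```

View pics/w8.png

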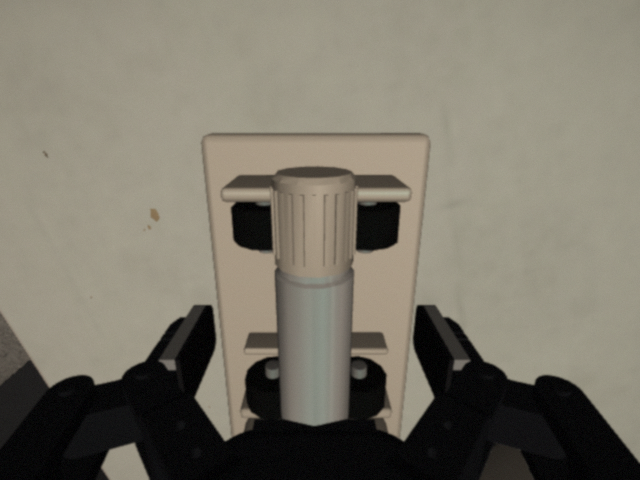

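The tube is resting on the rollers: its axis is at z≈65.7, level and centred, with the rollers visible on both sides. The fingers are clear of it, so I'll lift straight up.

Emit:
step_arm([
  {"fingers": 0,"tx": 0,"ty": 0,"tz": -15,"roll": 0},
  {"fingers": 0,"tx": 0,"ty": 0,"tz": -45,"roll": 0},
  {"fingers": 0,"tx": 0,"ty": 0,"tz": -80,"roll": 0},
  {"fingers": 0,"tx": 0,"ty": 0,"tz": -115,"roll": 0},
  {"fingers": 0,"tx": 0,"ty": 0,"tz": -150,"roll": 0},
  {"fingers": 1,"tx": 0,"ty": 0,"tz": -170,"roll": 0},
  {"fingers": 1,"tx": 0,"ty": 0,"tz": -170,"roll": 0},
  {"fingers": 1,"tx": 0,"ty": 0,"tz": -170,"roll": 0},
  {"fingers": 1,"tx": 0,"ty": 0,"tz": -170,"roll": 0},
])

```text
clock: 11.42
ee_pos: [465.6, 297.3, 213.0]
orientation: [[0.266, 0.964, -0.001], [0.964, -0.266, -0.0], [-0.001, -0.001, -1.0]]
force: [0.9, -0.1, -0.0]
grip_width: 38.5
```

Run:
```python
from h import *
grab('top','top1');grab('side','side1')
L=load('top1')
W=world(L);Z=W[:,:,2]
p=L['p'][:,:,::-1]
cv2.imwrite('pics/cc.png',cv2.resize(p[205:315,165:305],None,fx=5,fy=5,interpolation=cv2.INTER_CUBIC))
plan((354,207.6,180),-15.4)
```

```text
t 11.5167 pos [465.4 297.1 212.4] yaw -15.42 -> d [-115.8  -83.6   32.7] roll -0.0003
```

View pics/cc.png

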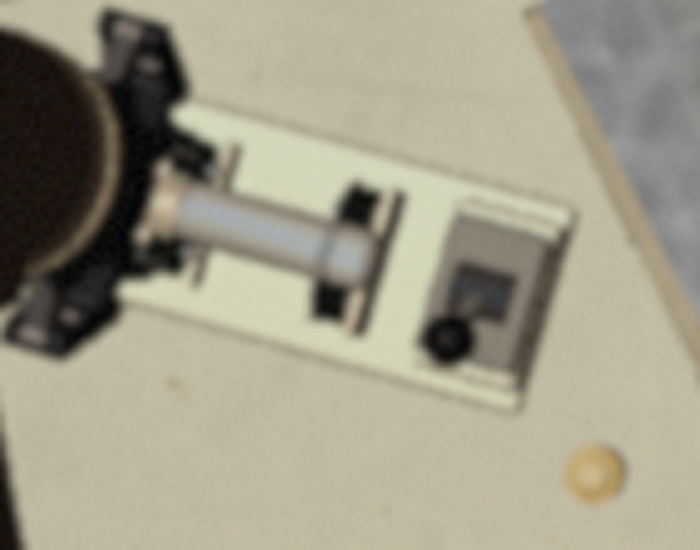

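View pics/side1.png

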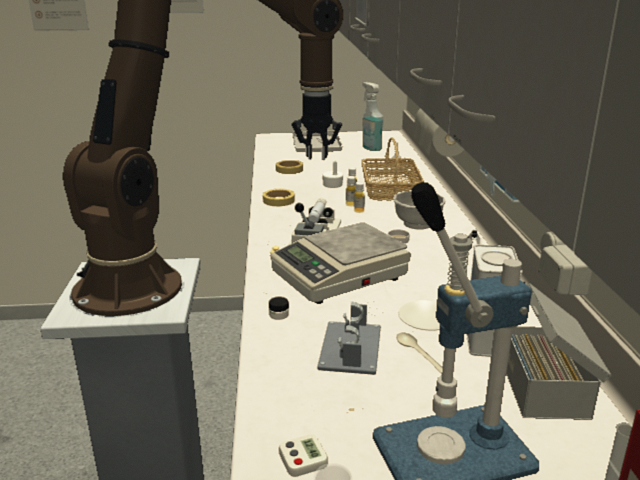

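The top crop shows the tube in the groove at (150–370, 195–260), the knob still off at (447,340), and the weight undisturbed at (595,472). Next I'll move to the lever's -x side.

Emit:
step_arm([
  {"fingers": 1,"tx": -30,"ty": -30,"tz": 0,"roll": 0},
  {"fingers": 1,"tx": -60,"ty": -60,"tz": 5,"roll": 0},
  {"fingers": 1,"tx": -90,"ty": -84,"tz": 15,"roll": 0},
  {"fingers": 1,"tx": -116,"ty": -84,"tz": 33,"roll": 0},
  {"fingers": 1,"tx": -116,"ty": -84,"tz": 65,"roll": 0},
  {"fingers": 1,"tx": -116,"ty": -84,"tz": 95,"roll": 0},
  {"fingers": 1,"tx": -116,"ty": -84,"tz": 110,"roll": 0},
  {"fingers": 1,"tx": -116,"ty": -84,"tz": 110,"roll": 0},
  {"fingers": 1,"tx": -116,"ty": -84,"tz": 110,"roll": 0},
])

```text
clock: 12.27
ee_pos: [353.7, 207.1, 103.0]
orientation: [[0.266, 0.964, -0.002], [0.964, -0.266, -0.003], [-0.003, -0.001, -1.0]]
force: [-0.1, -0.8, 0.6]
grip_width: 0.1
```

Run:
```python
from h import *
grab('wrist','w9'); grab('top','top2')
plan((435.7,185,103),-15.4)
p=load('top2')['p'][:,:,::-1]
cv2.imwrite('pics/cd.png',cv2.resize(p[205:315,165:305],None,fx=5,fy=5,interpolation=cv2.INTER_CUBIC))
```

```text
t 12.3667 pos [354.8 208.1 104.3] yaw -15.43 -> d [-0.8 84.1  1.3] roll -0.0005
```

View pics/w9.png

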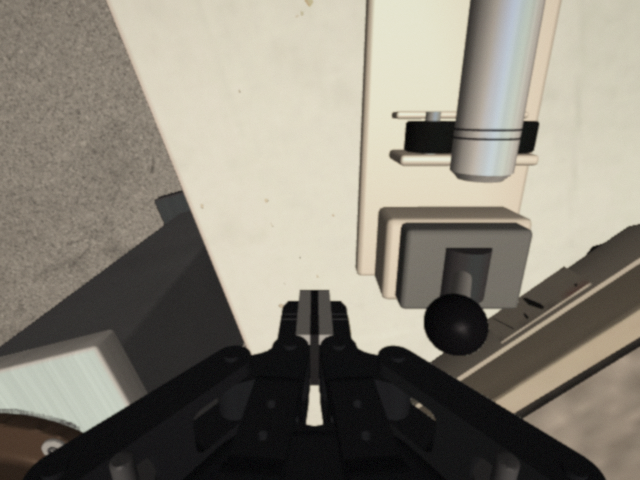

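View pics/cd.png

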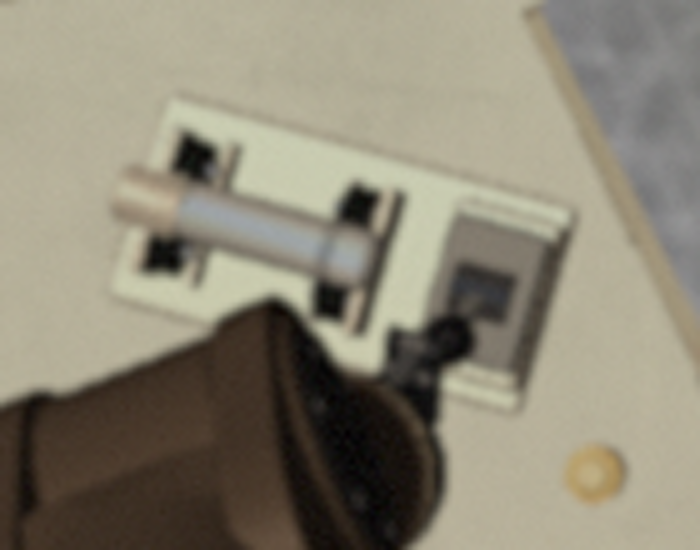

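Run:
```python
from h import *
from scipy.optimize import least_squares
L=load('w9');W=world(L);s=env.read_state();R=np.array(s['orientation']);p=np.array(s['ee_pos'])
def sph(m):
    Q=W[m];Q=Q[np.isfinite(Q).all(1)&(Q[:,2]>100)]
    f=lambda c:np.linalg.norm(Q-c,axis=1)-13
    r=least_squares(f,Q.mean(0)-[0,0,8],loss='soft_l1');return r.x,np.sqrt(np.mean(f(r.x)**2)),len(Q)
m=np.zeros((480,640),bool);m[293:352,425:487]=1
c,e,n=sph(m);print('knob',c.round(1),e,n,'tool',((c-p)@R).round(1))
o=np.array([457.7,265]);th=np.radians(-15.4);X=np.array([np.cos(th),np.sin(th)]);Y=np.array([-X[1],X[0]])
print('mixer local',(c[:2]-o)@X,(c[:2]-o)@Y)
m=np.zeros((480,640),bool);m[285:335,280:352]=1
Q=(W[m]-p)@R;print('finger tool extents',np.nanpercentile(Q,[1,99],axis=0).round(1))
```

```text
knob [412.1 191.  116.6] 0.5248458772888138 3045 tool [ -1.3  59.7 -12.2]
mixer local -24.33947770025003 -83.48370333173787
finger tool extents [[-71.2 -27.3 -35.4]
 [ 10.8  28.5 105.2]]
```

Emit:
step_arm([
  {"fingers": 1,"tx": -1,"ty": 10,"tz": 0,"roll": 0},
  {"fingers": 1,"tx": -1,"ty": 20,"tz": 0,"roll": 0},
  {"fingers": 1,"tx": -1,"ty": 28,"tz": 0,"roll": 0},
  {"fingers": 1,"tx": -1,"ty": 34,"tz": 0,"roll": 0},
  {"fingers": 1,"tx": -1,"ty": 40,"tz": 0,"roll": 0},
  {"fingers": 1,"tx": -1,"ty": 46,"tz": 0,"roll": 0},
  {"fingers": 1,"tx": -1,"ty": 52,"tz": 0,"roll": 0},
  {"fingers": 1,"tx": -1,"ty": 58,"tz": 0,"roll": 0},
  {"fingers": 1,"tx": -1,"ty": 64,"tz": 0,"roll": 0},
  {"fingers": 1,"tx": -1,"ty": 70,"tz": 0,"roll": 0},
])

```text
clock: 13.2
ee_pos: [422.2, 188.2, 103.7]
orientation: [[0.266, 0.964, 0.0], [0.964, -0.266, -0.0], [-0.0, 0.0, -1.0]]
force: [-1.4, 0.6, 1.2]
grip_width: 0.1
```

Emit:
step_arm([
  {"fingers": 1,"tx": 0,"ty": 4,"tz": 0,"roll": 0},
  {"fingers": 1,"tx": 0,"ty": 8,"tz": 0,"roll": 0},
  {"fingers": 1,"tx": 0,"ty": 11,"tz": 0,"roll": 0},
  {"fingers": 1,"tx": 0,"ty": 11,"tz": 0,"roll": 0},
])

```text
clock: 13.53
ee_pos: [432.7, 185.2, 103.6]
orientation: [[0.266, 0.964, 0.0], [0.964, -0.266, -0.0], [-0.0, 0.0, -1.0]]
force: [0.3, 0.1, -0.0]
grip_width: -0.1
```

Run:
```python
from h import *
grab('wrist','w10')
L=load('w10')
plan((435.7,185,103),-15.4)
```

```text
t 13.5833 pos [432.5 185.3 103.7] yaw -15.44 -> d [0.6 3.1 0.7] roll -0.0007
```

View pics/w10.png

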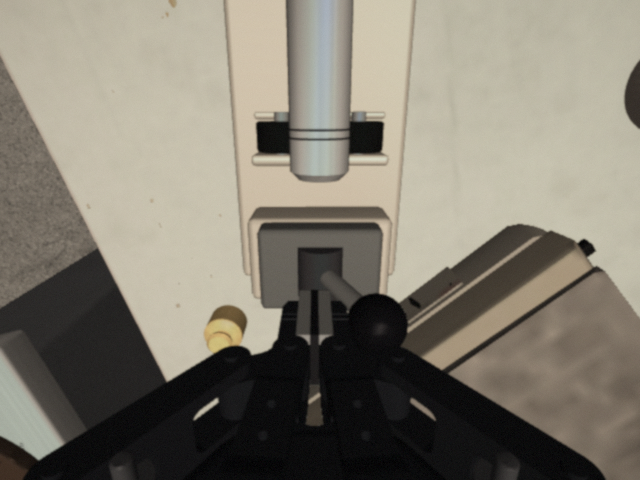

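The lever now leans to +x with its knob at (378,322), right of the fingers. I'll measure its angle.

```bash
cat > knob.py <<'E'
from h import *
from scipy.optimize import least_squares
def knob(tag,box):
    L=load(tag);W=world(L);m=np.zeros((480,640),bool);m[box[0]:box[1],box[2]:box[3]]=1
    Q=W[m];Q=Q[np.isfinite(Q).all(1)&(Q[:,2]>108)&(Q[:,2]<140)]
    f=lambda c:np.linalg.norm(Q-c,axis=1)-13
    r=least_squares(f,Q.mean(0)-[0,0,8],loss='soft_l1');c=r.x
    o=np.array([457.7,265]);th=np.radians(-15.4);X=np.array([np.cos(th),np.sin(th)])
    x=(c[:2]-o)@X; print('knob',c.round(1),len(Q),'local x',x.round(1),'lever',0.5+np.arcsin(np.clip(x/60,-1,1)))
E
python3 -c "
from knob import *
knob('w10',(292,340,358,408)); knob('w9',(293,352,425,487))"
```

```text
knob [458.8 178.1 117.3] 2055 local x 24.2 lever 0.9148580108723936
knob [412.1 191.  116.6] 3044 local x -24.3 lever 0.08229236833317105
```

Emit:
step_arm([
  {"fingers": 1,"tx": 0,"ty": 2,"tz": 0,"roll": 0},
  {"fingers": 1,"tx": 0,"ty": 4,"tz": 0,"roll": 0},
  {"fingers": 1,"tx": 0,"ty": 5,"tz": 0,"roll": 0},
  {"fingers": 1,"tx": 0,"ty": 5,"tz": 0,"roll": 0},
])

```text
clock: 13.92
ee_pos: [437.1, 184.1, 103.7]
orientation: [[0.266, 0.964, 0.0], [0.964, -0.266, 0.0], [0.0, -0.0, -1.0]]
force: [-0.9, 0.3, -0.5]
grip_width: 0.0
```

Now I'll back off and rise.

Emit:
step_arm([
  {"fingers": 1,"tx": 0,"ty": -10,"tz": 0,"roll": 0},
  {"fingers": 1,"tx": 0,"ty": -30,"tz": 0,"roll": 0},
  {"fingers": 1,"tx": 0,"ty": -50,"tz": -10,"roll": 0},
  {"fingers": 1,"tx": 0,"ty": -60,"tz": -40,"roll": 0},
  {"fingers": 1,"tx": 0,"ty": -60,"tz": -80,"roll": 0},
  {"fingers": 1,"tx": 0,"ty": -60,"tz": -110,"roll": 0},
  {"fingers": 1,"tx": 0,"ty": -60,"tz": -110,"roll": 0},
  {"fingers": 1,"tx": 0,"ty": -60,"tz": -110,"roll": 0},
])

```text
clock: 14.58
ee_pos: [379.5, 201.2, 215.2]
orientation: [[0.265, 0.964, 0.003], [0.964, -0.265, 0.004], [0.004, 0.002, -1.0]]
force: [-0.4, -0.4, -0.4]
grip_width: 0.2
```

Run:
```python
from h import *
grab('wrist','w11');grab('top','top3')
W=world(load('top3'))
for nm,(r0,r1,c0,c1) in dict(weight=(285,315,270,298),jar=(285,315,385,410)).items():
    for t in('top0','top3'):
        Z=world(load(t))[r0:r1,c0:c1]; P=Z[(Z[:,:,2]>8)&(Z[:,:,2]<50)]; print(nm,t,P.mean(0).round(1))
s=env.read_state();print(s['clock'],np.round(s['dq'],3),s['force'])
p=load('top3')['p'][:,:,::-1]
cv2.imwrite('pics/ce.png',cv2.resize(p[205:315,165:305],None,fx=5,fy=5,interpolation=cv2.INTER_CUBIC))
```

```text
weight top0 [346.1 133.2  27. ]
weight top3 [346.  133.1  27.1]
jar top0 [ 350.3 -144.3   32.7]
jar top3 [ 350.3 -144.4   32.3]
14.6833 [ 0.01   0.022 -0.004  0.01  -0.001  0.003  0.004] [0.1794106  0.24349965 0.25033731]
```

View pics/w11.png

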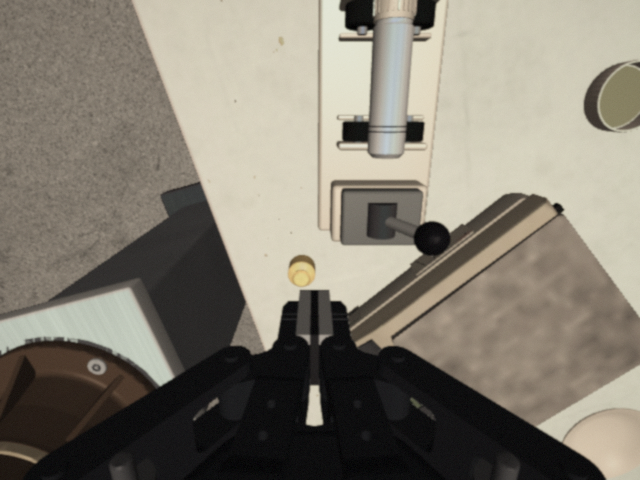

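View pics/ce.png

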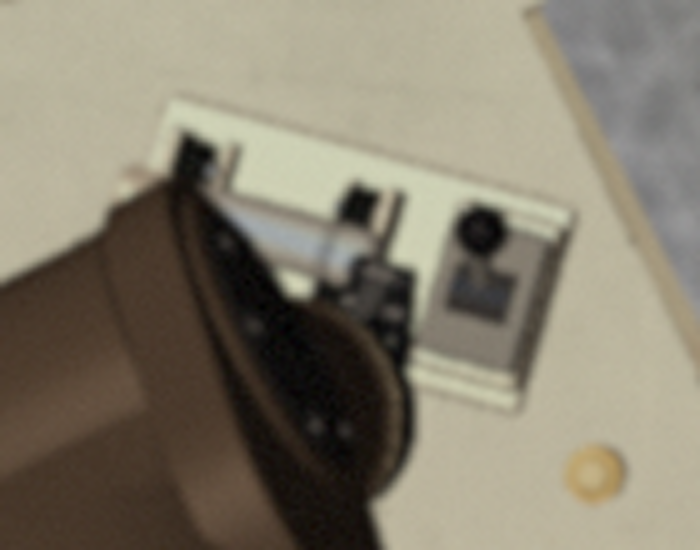

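The lever leans fully to +x (knob at (431,237) in the wrist view), and the tube still lies between the rollers. One last numeric check before handing in.

Run:
```python
from knob import *
knob('w11',(220,256,414,450))
W=world(load('w11'));m=np.zeros((480,640),bool);m[25:150,365:412]=1
P=W[m];P=P[(P[:,2]>66)&(P[:,2]<95)]
def f(q):
    a=np.array([-np.sin(q[2]),np.cos(q[2]),q[3]]);a/=np.linalg.norm(a);d=P-np.array([q[0],297,q[1]])
    return np.linalg.norm(d-np.outer(d@a,a),axis=1)-15
s=least_squares(f,[466,65,-.27,0],loss='soft_l1')
th=s.x[2];Y=np.array([-np.sin(th),np.cos(th)])
print('tube x@y=297,z',s.x[:2].round(1),'yaw',np.degrees(th),'pitch',s.x[3],len(P))
m[:]=0;m[100:165,365:412]=1;Q=W[m];Q=Q[(Q[:,2]>58)&(Q[:,2]<90)]
print('low end along y rel (466.5,297):',np.percentile((Q[:,:2]-[466.5,297])@Y,[0.2,1]))
print(env.read_state()['clock']); print(sign_off())
```

```text
knob [463.1 176.8 115.3] 1010 local x 28.7 lever 0.9978470006597487
tube x@y=297,z [466.9  65.7] yaw -15.252422275281218 pitch -0.0009356709204446546 4798
low end along y rel (466.5,297): [-63.37413508 -62.91833273]
14.6833
the job is handed in; nothing more can be done
None
```

The task is done and handed in at about 14.7 s on the robot's clock; the hand-in gave no verdict.

**What I did:**
- I gripped the tube at its middle and rolled it level out through the sprung jaws. The tool force I read between moves stayed under about 8 N.
- I laid it in the groove, touching the rollers at about 5 N, and let go.
- I then pushed the toggle lever over with the closed fingers and backed the arm away, clear of everything.

**Last checks:**

| Check | Measured | Wanted |
|---|---|---|
| Tube axis height | 65.7 mm | 65 mm |
| Tube axis direction | -15.25°, level | mixer at -15.4° |
| Tube centre, sideways and along the groove | within about 2 mm of the middle | within 18 mm |
| Lever angle | about 1.0 rad (at the stop) | past 0.8 rad |

- **Bystanders:** the jar and the weight read within about 0.5 mm of where they started. I didn't measure the dropper bottle again. It stands far from the arm's path, and nothing touched it.
- **Disagreement:** the top and wrist cameras differed by about 2 mm on the rack and mixer positions, within the stated calibration. I used values in between.

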